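# Clamp the clock movement in the quick-release vice

### The job

Clamp the brass clock movement in the small blue vice: with the red cam lever still open, turn the four-armed star nut on the opposite side in the tightening direction until the lever first meets firm resistance when it points about straight out from the vice, then swing the lever fully home so that it stays closed by itself and the movement is held firmly but not crushed. Force neither the lever nor the nut, leave the movement seated between the jaws, do not disturb the things around the vice, and take the hand away.

Things in the scene. Friction and masses are not known exactly. Their poses are not given: they have to be found in the camera images.
- vice: Blue vice fixed to the bench. Origin: centre of its underside; z up. Block 70 (x) x 100 (y) x 80 mm high, foot 90 x 120 mm. On top, flat bed at z 80 mm; at its -y end a jaw with a sprung black liner (85 N/mm), fed by the nut, at its +y end the steel jaw, fed by the lever; jaws 60 mm long, tops at 114 mm. Skewer along y at z 70 mm: star nut beyond -y, cam lever beyond +y.
- hub (a point): Centre of the star nut, on the skewer axis, (0, -85, 70) mm in the vice frame, 35 mm outside the block. Star: black hub 26 mm across, 16 mm thick along y; four round arms in a cross, 12 mm thick, tips 44 mm from the axis; three grey, one red. Handy: put shut fingertips into a gap at the top and push an arm along its arc towards the vice's +x.
- star (a joint): Turn of the star nut (rad); at 0 the red arm points straight up. Grows when tightened: top of the star moves towards the vice's +x. Even friction of 0.4 Nm (9 to 14 N at an arm); stays where left. Each rad brings the lined jaw 1.8 mm nearer. Starts at 0 to 0.5, too loose. The right place (1.7 to 5) differs each time and cannot be seen (the liner sits differently). May be turned back.
- pivot (a point): Vertical pivot of the cam lever, (0, 72, 70) mm in the vice frame; round steel hub 26 mm across. The cam feeds the jaw 4.4*(0.63 + cos(2.25 - v)) mm at lever value v. Dead point at 2.25: beyond it the lever stays shut, before it a loaded lever springs back towards open when let go. If the nut is turned on after the jaw has bitten, a lever standing open is pushed back towards 0.
- lever (a joint): Swing of the red cam lever (rad), level, about the pivot. Direction in the vice frame: (pi/2 + 0.9 - value) from +x towards +y. 0 wide open; 0.9 straight out along +y; 2.4 closed at its stop, along +x. Starts at 0 to 0.3. Free, it takes 1.6 N at 50 mm; after the jaw bites this rises steadily to a peak of 4 to 10 N, then falls. Right: first resistance at 0.8 to 1.2.
- lever_end (a point): Centre of the lever's round end, 58 mm from the pivot, at z 70 mm. Lever bar 11 mm wide, 16 mm high (z 62 to 78 mm); round end 15 mm across, reaching 65 mm from the pivot.
- jaw: Moving steel jaw, 60 x 14 x 32 mm, standing on the bed. Its origin is not on the jaw: it lies near the vice's origin and moves along the vice's y as the jaw does. The lever feeds it towards -y; it pushes the loose movement along the bed and bites once that meets the liner.
- movement: Brass clock movement 52 (x) x 44 (y) x 20 mm with wheels on top to 26 mm, 0.3 kg; origin: centre of its underside. Lies loose on the vice's bed between the jaws with some mm of play. Leave it there.
- oil_bottle: Green glass oil bottle, 34 mm across, 55 mm high, standing about 125 mm from the vice's centre on its +x side; origin at its foot. Leave alone.
- loupe: Black eye loupe, a cone 38 mm across and 30 mm high, about 112 mm from the vice's centre on its -x side; origin at its foot. Leave alone.
- watch_case: Steel watch-case ring 42 mm across, 10 mm high, lying near (-78, -135) mm in the vice frame; origin under its centre. Leave alone.
Things that resemble listed ones, but are neither listed nor needed, are in the scene too. There is more than one size of the movement; the job needs the larger.

How it is judged:
By the outcome, as a careful person would: the job done as asked, in the order asked, and still so for the second after the job is handed in, with the robot touching nothing.
It also fails if it takes over 72 s, if anything falls off the work surface, if the arm or the gripper's body presses on something with over 40 N, if the wrist force passes 120 N, or if a joint passes its speed limit or range.

### The arm

A 6-joint arm with a two-finger parallel gripper is mounted at the origin on the work surface. World frame = base frame: x ahead of the robot, y to its left, z up, the work surface at z = 0. Lengths are in m, angles in rad, forces in N, time in s.
With the tool pointing down it reaches from about 0.35 to 0.975 m from the base axis. Payload 4.9 kg.
Tool frame: the origin (TCP) lies on the centre line of the jaws, within the pads' length; the fingertips stand manip.tip_reach ahead of it and the grasp point (between the pads) is the TCP (manip.tip_reach is the distance from the TCP to the fingertips, in m); z points along the fingers, y is the line along which they close (so a half turn about z gives the same grasp; the last joint's range is limited). The gripper opens to 85 mm and grips with 20 to 120 N. Pads are 22 mm wide; open, the fingers measure 114 mm over their backs; the gripper's body (76 mm by 85 mm) begins 54 mm behind the grasp point. The pads swing forward as they close: fully open they stand 13 mm farther back than shut.
Start: joints at [-1.237, 0.053, 1.613, -0, 1.476, -0.119], TCP at [0.273, -0.562, 0.25] pointing down, gripper open.
Joint ranges: [-3.01, 3.01], [-1.01, 2.22], [0.06, 2.58], [-1.02, 4.17], [0.09, 2.62], [-3.14, 3.14]. Speed limits (rad/s): [2.57, 2.57, 3.14, 3.14, 3.14, 3.14].

### API

Orientations are given as a unit quaternion [w, x, y, z].
In Python, from plant import manip gives the robot as it stands. The module is installed in compiled form; this text tells all that it offers.
- The arm moves only by the tool move_arm, never from a script. Its argument "rows" is a list of rows, each a list of 7 numbers: the shift along the tool's x, y, z in cm, then the turn, a rotation vector about the tool's x, y, z in degrees, then the opening, from -1 (shut) to 1 (fully open). In form: [[tx, ty, tz, ax, ay, az, jaw], ...]. A call has 1 to 20 rows; each row shifts and turns the commanded pose from where the row before left it, along the tool's axes as they then stand; what a row does not reach is not made up. A row lasts 1/12 s, in which the tool goes at most 41.7 mm and 7.16 degrees, less where a joint would pass 70% of its speed; a pose out of reach is approached as far as the arm can. A call is refused whole if a number of a shift passes 4.17 or a number of a turn 7.16, either way. A call with a gripper value outside its range is refused whole. The fingers move at their own pace and stop on an object; the grip force is fixed at half the most. Time passes only in rows, so rows that do not move let the fingers close. It gives the time, the measured TCP pose, the force, the opening and the grip force at its end, in the units of the state.
- manip.state(): the state, without advancing time (a new reading comes with each control period).
- manip.grab_frame(name): name is "scene" or "top" or "wrist"; returns a dict with "img" (480x640x3 uint8, blue, green, red), "mtx" (3x3 intrinsics, pixels), "k1" (the pictures are not rectified: a ray, as slopes to the right and down, at radius r is drawn at 1 + k1 r^2 times it, then the intrinsics apply), "R" (3x3) and "t" (3): a world point X has camera coordinates R X + t. Camera axes: x right, y down, z forward; pixel columns grow to the right and rows downward; lengths in m; the calibration is good to about 2 mm. A picture is of the moment at which its call begins. There is no depth.
- manip.job_done(): hands the job in; it is judged then, once.
The state is a dict: "time": time; "joint_pos": joint angles; "joint_vel": joint speeds; "joint_efforts": joint torques, N m; "tool_pos": TCP position; "tool_rot": TCP orientation; "contact_force": force on the tool from outside, world axes, zero at the start; "ft_torque": the same for the moment, N m; "gripper_width": opening from 0.0 (shut) to 1.0 (fully open); "grasp_force": force on a finger pad.
Only numpy, scipy, OpenCV 4.12 (cv2) and the standard library are available. Lean on these libraries where they do the work, as an engineer would, in place of code of your own. Each camera call takes 0.05 s, during which the arm holds its last target. There are 200 camera calls.

## Working session

There is one attempt and no reset: what is moved stays moved. The work goes in short steps, Python scripts to look and compute and a tool call to move; the robot and the scene stay as the last step left them, time stands still between calls to the robot, and variables do not carry over. Pictures are saved under pics/ and viewed, at most 10 in all, crops included, and the job is handed in when it is done.

Besides the shell and the picture viewer there is one more tool, called after ">>>" as a command line: name --pt "numbers of a row" for each row, then --argument value for the rest. move_arm: Moves the arm, as the interface text tells. Its arguments: {"type":"object","properties":{"rows":{"type":"array","items":{"type":"array","items":{"type":"number"}}}},"required":["rows"]}

```bash
mkdir -p pics; cat > h.py <<'E'
import numpy as np, cv2
from plant import manip
def ray(f,u,v):
    p=cv2.undistortPoints(np.array([[[u,v]]],float),f["mtx"],np.array([f["k1"],0,0,0,0.]))[0,0] if 0 else None
    K=np.array(f["mtx"]);d=np.array([(u-K[0,2])/K[0,0],(v-K[1,2])/K[1,1]]);s=d.copy()
    for _ in range(20): s=d/(1+f["k1"]*(s@s))
    R=np.array(f["R"]);t=np.array(f["t"])
    return -R.T@t, R.T@np.array([s[0],s[1],1])
def onz(f,u,v,z):
    c,d=ray(f,u,v);return c+d*(z-c[2])/d[2]
def proj(f,X):
    c=np.array(f["R"])@np.array(X)+np.array(f["t"]);s=c[:2]/c[2];s=s*(1+f["k1"]*(s@s));K=np.array(f["mtx"])
    return K[0,0]*s[0]+K[0,2],K[1,1]*s[1]+K[1,2]
E
python3 - <<'E'
from h import *
import pickle
F={}
for n in("scene","top"):
    F[n]=manip.grab_frame(n);cv2.imwrite(f"pics/{n}0.png",F[n]["img"]);print(n,ray(F[n],320,240),F[n]["k1"])
pickle.dump(F,open("f0.pkl","wb"))
print(manip.state(),manip.tip_reach)
E
```

```text
scene (array([ 1.15046002, -0.32851758,  0.68512832]), array([-0.65454736,  0.35995229, -0.6648489 ])) -0.19384785209077376
top (array([0.5086007 , 0.00232855, 0.74134656]), array([ 0.08721225, -0.0026859 , -0.99628352])) 0.02574187616716354
{'time': 0.1, 'joint_pos': array([-1.23699719e+00,  5.32831357e-02,  1.61418292e+00, -1.77675290e-05,
        1.47599321e+00, -1.18988896e-01]), 'joint_vel': array([ 0.00082414, -0.00028736, -0.00367898, -0.0007024 , -0.00083318,
        0.00198956]), 'joint_efforts': array([-2.90588168e-04, -3.94902992e+01, -3.71362925e+01, -1.34322222e-04,
        3.85221749e-03,  6.84985508e-07]), 'tool_pos': array([ 0.27324634, -0.56150612,  0.24917503]), 'tool_rot': array([-9.26980103e-04,  9.74481531e-01,  2.24465755e-01, -1.08841368e-04]), 'contact_force': array([ 0.43607745, -0.10355094, -0.33484985]), 'ft_torque': array([-0.00968203,  0.00752414,  0.02068101]), 'grasp_force': 0.0, 'gripper_width': 1.0049465686322434} 0.019
```

View pics/top0.png

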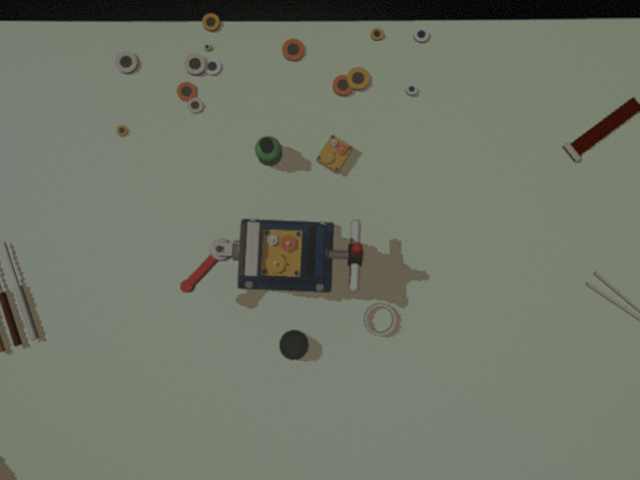

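View pics/scene0.png

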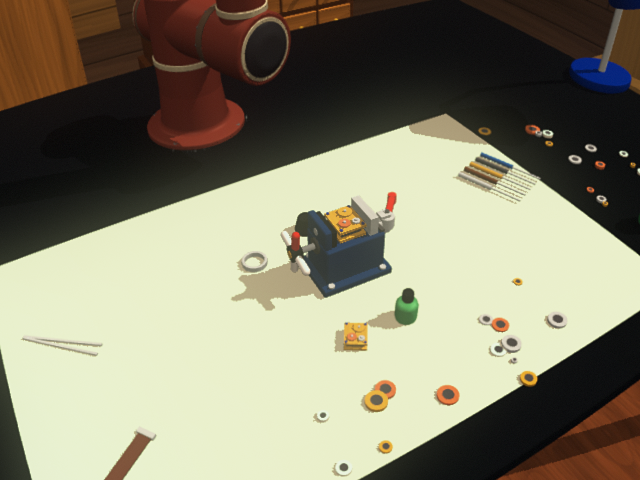

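The image's left is the vice's +y and its up is the vice's +x. There are two movements: one in the vice at (282,253) and a smaller loose one at (334,153). The one in the vice fits, because it is larger and lies on the bed. The lever runs from its pivot at (221,250) to its end at (187,286). The star is at (356,253) with its red arm near the top. I'll confirm this with one enlarged crop and measure.

```bash
python3 - <<'E'
from h import *
import pickle
F=pickle.load(open("f0.pkl","rb"));f=F["top"];im=f["img"]
c=cv2.resize(im[130:310,170:410],None,fx=3.3,fy=3.3,interpolation=cv2.INTER_CUBIC)
cv2.imwrite("pics/crop0.png",cv2.convertScaleAbs(c,alpha=1.6))
b,g,r=[im[...,i].astype(int) for i in range(3)]
def comps(m,a=15):
    n,l,s,ce=cv2.connectedComponentsWithStats(m.astype(np.uint8))
    return [(tuple(np.round(ce[i],1)),s[i].tolist()) for i in range(1,n) if s[i][4]>a and 150<ce[i][0]<420 and 120<ce[i][1]<370]
print("red",comps((r>90)&(g<60)&(b<60)))
m=(b>r+8)&(b<110)&(r<70);m[:200]=0;m[310:]=0;m[:,:225]=0;m[:,350:]=0
pts=np.argwhere(m)[:,::-1].astype(np.float32);print(cv2.minAreaRect(pts))
box=cv2.boxPoints(cv2.minAreaRect(pts))
for z in(0.01,):print([onz(f,*p,z).round(4) for p in box])
E
```

```text
red [((np.float64(356.3), np.float64(246.9)), [353, 243, 8, 9, 56]), ((np.float64(196.8), np.float64(274.5)), [181, 256, 35, 36, 336])]
((285.0389709472656, 255.06410217285156), (91.50393676757812, 67.81615447998047), 2.385944128036499)
[array([0.5131, 0.106 , 0.01  ]), array([0.6005, 0.1029, 0.01  ]), array([ 0.5945, -0.0156,  0.01  ]), array([ 0.5071, -0.011 ,  0.01  ])]
```

View pics/crop0.png

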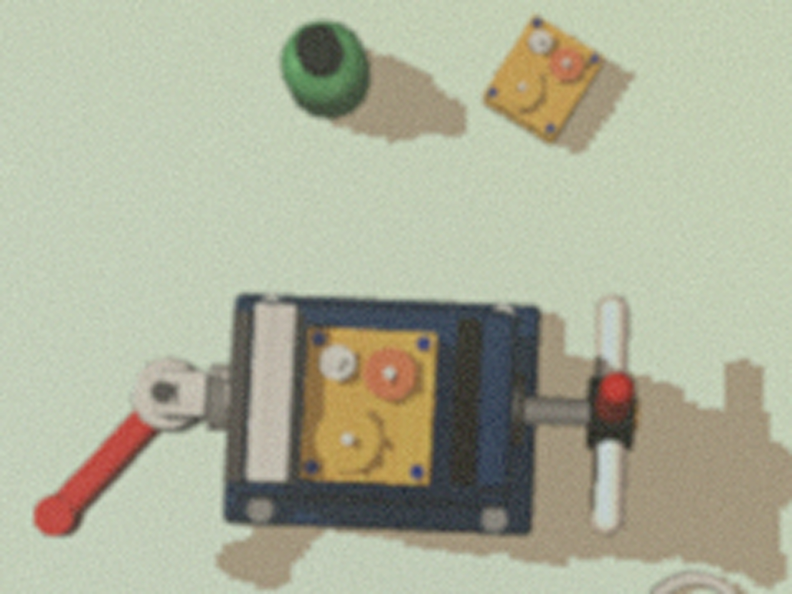

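The larger movement sits in the vice, at crop (370,405). The lever pivot is at crop (167,393) and the lever end at (57,515). The star hub is at (611,410), with grey arms from (612,300) to (605,530) and the red arm leaning slightly towards +x.

```bash
python3 - <<'E'
from h import *
import pickle
F=pickle.load(open("f0.pkl","rb"));f=F["top"]
P=lambda x,y,z:onz(f,170+x/3.3,130+y/3.3,z).round(4)
print("pivot",P(167,393,.083),"end",P(57,515,.078),"arm+x",P(612,298,.07),"arm-x",P(605,532,.07),"redtip",P(617,388,.112))
yaw=np.deg2rad(-2.5);c=np.array([.5538,.0456])
R=np.array([[np.cos(yaw),-np.sin(yaw)],[np.sin(yaw),np.cos(yaw)]])
for v in[(0,72),(0,-85)]:print(v,(c+R@np.array(v)/1000).round(4))
s=F["scene"]; 
for n,X in dict(hub=(0,-85,70),piv=(0,72,70)).items():
  print(n,[round(float(q),1) for q in proj(s,[*(c+R@np.array(X[:2])/1000),X[2]/1000])])
im=s["img"]; 
cv2.imwrite("pics/crop1.png",cv2.resize(im[180:300,220:420],None,fx=4,fy=4,interpolation=cv2.INTER_CUBIC))
E
```

```text
pivot [0.5567 0.1159 0.083 ] end [0.5144 0.1549 0.078 ] arm+x [ 0.5906 -0.042   0.07  ] arm-x [ 0.5065 -0.0382  0.07  ] redtip [ 0.5549 -0.0404  0.112 ]
(0, 72) [0.5569 0.1175]
(0, -85) [ 0.5501 -0.0393]
hub [295.9, 252.2]
piv [386.7, 219.6]
```

View pics/crop1.png

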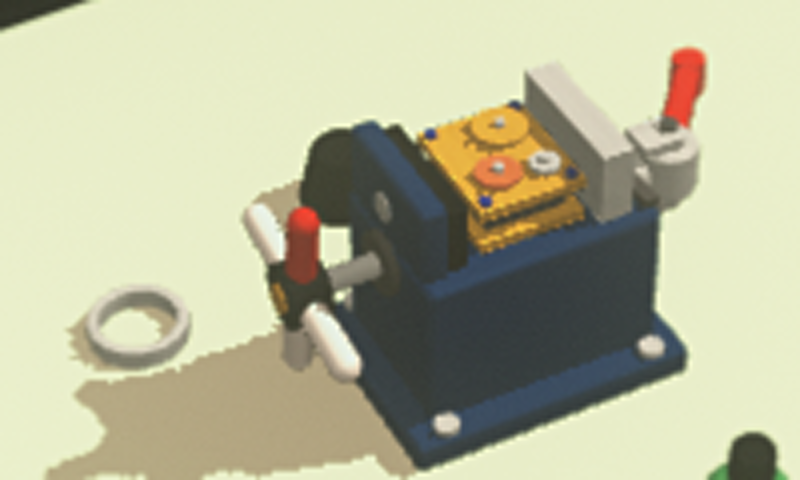

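>>> move_arm --pt "0 0 0 0 0 7.1 -1" --pt "0 0 0 0 0 7.1 -1" --pt "0 0 0 0 0 7.1 -1" --pt "0 0 0 0 0 7.1 -1"

```text
time: 0.43
tool_pos: [0.2733, -0.5617, 0.2495]
tool_rot: [-0.001, 1.0, -0.025, -0.0]
contact_force: [-0.1, 0.6, -0.8]
gripper_width: 0.45
grasp_force: 0.0
```

```bash
cat >> h.py <<'E'
YAW=np.deg2rad(-2.5);C=np.array([.5537,.0453])
RV=np.array([[np.cos(YAW),-np.sin(YAW)],[np.sin(YAW),np.cos(YAW)]])
from scipy.spatial.transform import Rotation as Ro
def st():
    s=manip.state();p=s["tool_pos"];q=s["tool_rot"];M=Ro.from_quat([*q[1:],q[0]]).as_matrix()
    v=RV.T@(p[:2]-C)*1000;F=s["contact_force"];f=RV.T@F[:2]
    print("t%.2f vice tcp %.1f %.1f %.1f  toolx yaw rel vice %.1f tilt %.2f  F vice %.2f %.2f %.2f  w%.2f"%(s["time"],*v,p[2]*1000,np.degrees(np.arctan2(M[1,0],M[0,0])-YAW),np.degrees(np.arccos(-M[2,2])),*f,F[2],s["gripper_width"]))
    return v,p[2]*1000,f
E
python3 -c "
from h import *;st()"
```

```text
t0.43 vice tcp -253.7 -618.6 249.5  toolx yaw rel vice -0.3 tilt 0.07  F vice -0.17 0.64 -0.82  w0.45
```

>>> move_arm --pt "1.45 -3.33 0.56 0 0 0 -1" --pt "1.45 -3.33 0.56 0 0 0 -1" --pt "1.45 -3.33 0.56 0 0 0 -1" --pt "1.45 -3.33 0.56 0 0 0 -1" --pt "1.45 -3.33 0.56 0 0 0 -1" --pt "1.45 -3.33 0.56 0 0 0 -1" --pt "1.45 -3.33 0.56 0 0 0 -1" --pt "1.45 -3.33 0.56 0 0 0 -1" --pt "1.45 -3.33 0.56 0 0 0 -1" --pt "1.45 -3.33 0.56 0 0 0 -1" --pt "1.45 -3.33 0.56 0 0 0 -1" --pt "1.45 -3.33 0.56 0 0 0 -1" --pt "1.45 -3.33 0.56 0 0 0 -1" --pt "1.45 -3.33 0.56 0 0 0 -1" --pt "1.45 -3.33 0.56 0 0 0 -1" --pt "1.45 -3.33 0.56 0 0 0 -1" --pt "0 0 0 0 0 0 -1" --pt "0 0 0 0 0 0 -1"

```text
time: 1.93
tool_pos: [0.5278, -0.038, 0.1597]
tool_rot: [-0.0, 1.0, -0.02, -0.001]
contact_force: [-0.7, 0.1, 0.5]
gripper_width: 0.002
grasp_force: 0.0
```

```bash
python3 -c "
from h import *;st()
f=manip.grab_frame('scene');cv2.imwrite('pics/s1.png',cv2.resize(f['img'][110:310,200:440],None,fx=3,fy=3,interpolation=cv2.INTER_CUBIC))
for φ in np.linspace(-.5,1.2,18):
  c,s=np.cos(φ),np.sin(φ); r=30
  x,h=(30*s-6*c,30*c+6*s) if φ>0 else (44*s-6*c,30)
  print(round(φ,2),'tcp x %.1f z %.1f'%(x-11,70+h+19))"
```

```text
t1.93 vice tcp -22.2 -84.3 159.7  toolx yaw rel vice 0.3 tilt 0.12  F vice -0.65 0.04 0.52  w0.00
-0.5 tcp x -37.4 z 119.0
-0.4 tcp x -33.7 z 119.0
-0.3 tcp x -29.7 z 119.0
-0.2 tcp x -25.6 z 119.0
-0.1 tcp x -21.4 z 119.0
-0.0 tcp x -17.0 z 119.0
0.1 tcp x -14.0 z 119.4
0.2 tcp x -10.9 z 119.6
0.3 tcp x -7.9 z 119.4
0.4 tcp x -4.8 z 119.0
0.5 tcp x -1.9 z 118.2
0.6 tcp x 1.0 z 117.1
0.7 tcp x 3.7 z 115.8
0.8 tcp x 6.3 z 114.2
0.9 tcp x 8.8 z 112.3
1.0 tcp x 11.0 z 110.3
1.1 tcp x 13.0 z 108.0
1.2 tcp x 14.8 z 105.5
```

View pics/s1.png

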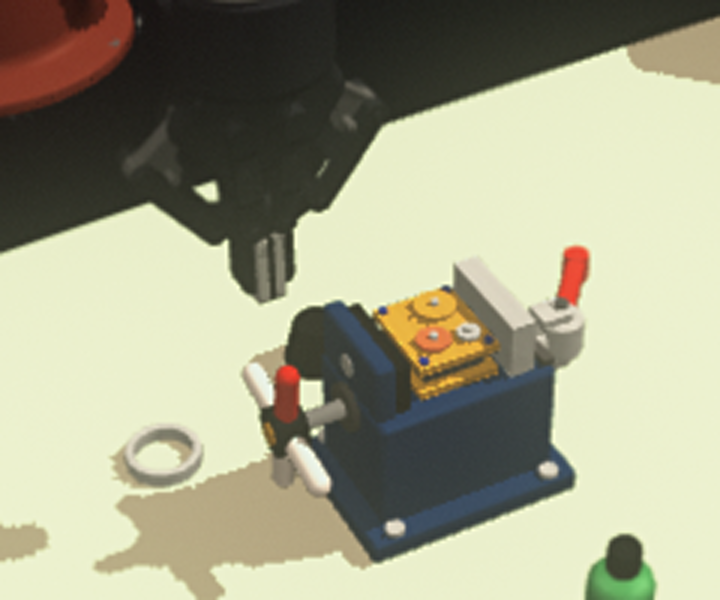

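The shut fingers are above and on the -x side of the red arm (crop tips (268,295), red arm (287,390)). Now the first stroke.

>>> move_arm --pt "0 0 1.4 0 0 0 -1" --pt "0 0 1.4 0 0 0 -1" --pt "0 0 1.3 0 0 0 -1" --pt "0.4 0 0 0 0 0 -1" --pt "0.4 0 0 0 0 0 -1" --pt "0.3 0 0 0 0 0 -1" --pt "0.3 0 0 0 0 0 -1" --pt "0.3 0 0 0 0 0 -1" --pt "0.3 0 0.1 0 0 0 -1" --pt "0.3 0 0.1 0 0 0 -1" --pt "0.3 0 0.1 0 0 0 -1" --pt "0.25 0 0.15 0 0 0 -1" --pt "0.25 0 0.2 0 0 0 -1" --pt "0.2 0 0.2 0 0 0 -1" --pt "0.2 0 0.2 0 0 0 -1" --pt "0 0 0 0 0 0 -1"

```text
time: 3.32
tool_pos: [0.5615, -0.0418, 0.1097]
tool_rot: [0.0, 1.0, -0.021, -0.003]
contact_force: [-9.0, -0.3, 4.9]
gripper_width: 0.002
grasp_force: 4.3
```

```bash
python3 -c "
from h import *;st()
f=manip.grab_frame('scene');cv2.imwrite('pics/s2.png',cv2.resize(f['img'][110:310,200:440],None,fx=3,fy=3,interpolation=cv2.INTER_CUBIC))"
```

```text
t3.32 vice tcp 11.6 -86.7 109.7  toolx yaw rel vice 0.0 tilt 0.35  F vice -9.00 -0.69 4.94  w0.00
```

View pics/s2.png

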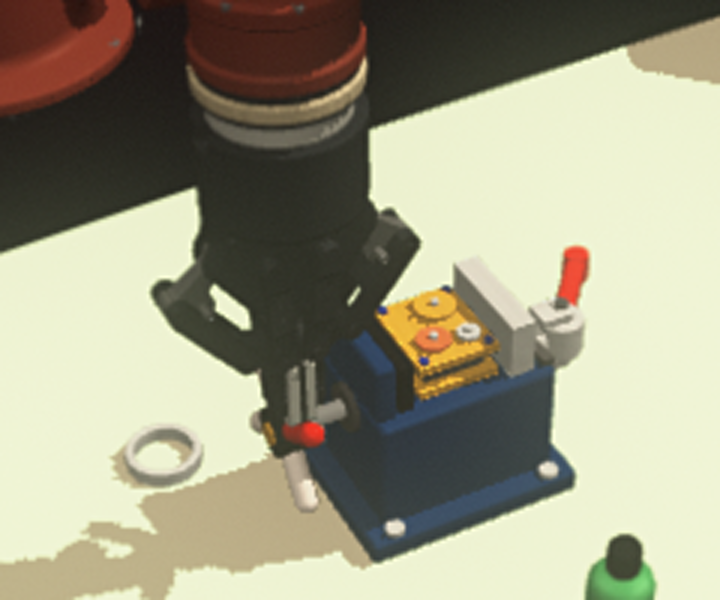

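>>> move_arm --pt "0 0 -2.5 0 0 0 -1" --pt "0 0 -2.5 0 0 0 -1" --pt "-2.7 0 0 0 0 0 -1" --pt "-2.7 -0.1 0 0 0 0 -1" --pt "0 0 2 0 0 0 -1" --pt "0 0 2.1 0 0 0 -1" --pt "0.7 0 0 0 0 0 -1" --pt "0.7 0 0 0 0 0 -1" --pt "0.7 0 0 0 0 0 -1" --pt "0.7 0 0 0 0 0 -1" --pt "0.4 0 0 0 0 0 -1" --pt "0.4 0 0 0 0 0 -1" --pt "0.4 0 0.1 0 0 0 -1" --pt "0.3 0 0.1 0 0 0 -1" --pt "0.3 0 0.1 0 0 0 -1" --pt "0.25 0 0.15 0 0 0 -1" --pt "0.25 0 0.2 0 0 0 -1" --pt "0.2 0 0.2 0 0 0 -1" --pt "0 0 0 0 0 0 -1" --pt "0 0 0 0 0 0 -1"

```text
time: 5.03
tool_pos: [0.5609, -0.0405, 0.1103]
tool_rot: [0.0, 1.0, -0.021, -0.003]
contact_force: [-8.2, -0.5, 4.5]
gripper_width: 0.006
grasp_force: 4.0
```

```bash
python3 -c "
from h import *;st()"
```

```text
t5.03 vice tcp 10.9 -85.4 110.3  toolx yaw rel vice 0.0 tilt 0.36  F vice -8.17 -0.85 4.49  w0.01
```

>>> move_arm --pt "0 0 -4 0 0 0 -1" --pt "0 0 -4 0 0 0 -1" --pt "-1.27 -3.39 0 0 0 0 -1" --pt "-1.27 -3.39 0 0 0 0 -1" --pt "-1.27 -3.39 0 0 0 0 -1" --pt "-1.27 -3.39 0 0 0 0 -1" --pt "-1.27 -3.39 0 0 0 0 -1" --pt "0 0 0 0 0 -7.1 -1" --pt "0 0 0 0 0 -7.1 -1" --pt "0 0 0 0 0 -7.1 -1" --pt "0 0 0 0 0 -7.1 -1" --pt "0 0 0 0 0 -7.1 -1" --pt "0 0 0 0 0 -7.1 -1" --pt "0 0 0 0 0 -7.1 -1" --pt "0 0 0 0 0 -7.1 -1" --pt "0 0 0 0 0 -7.1 -1" --pt "0 0 0 0 0 -7.1 -1" --pt "0 0 0 0 0 -7.1 -1" --pt "0 0 0 0 0 -7.1 -1" --pt "0 0 0 0 0 -7.1 -1"

```text
time: 6.7
tool_pos: [0.5073, 0.1321, 0.1915]
tool_rot: [0.001, 0.706, 0.708, 0.001]
contact_force: [-0.2, -0.9, 0.3]
gripper_width: -0.001
grasp_force: 0.0
```

```bash
python3 -c "
from h import *;st();print(manip.state()['joint_pos'].round(2))
import pickle;f=manip.grab_frame('top');pickle.dump(f,open('f1.pkl','wb'))"
```

```text
t6.70 vice tcp -50.2 84.6 191.5  toolx yaw rel vice 92.7 tilt 0.13  F vice -0.18 -0.95 0.34  w-0.00
[ 0.11 -0.15  1.91  0.    1.38  0.11]
```

>>> move_arm --pt "0 0 0 0 0 -7.15 -1" --pt "0 0 0 0 0 -7.15 -1" --pt "0 0 0 0 0 -7.15 -1" --pt "0 0 0 0 0 -7.15 -1" --pt "0 0 0 0 0 -7.15 -1" --pt "0 0 0 0 0 -7.15 -1" --pt "0 0 0 0 0 -7.15 -1" --pt "0 0 0 0 0 -7.15 -1" --pt "0 0 0 0 0 -7.15 -1" --pt "0 0 0 0 0 -7.15 -1" --pt "0 0 0 0 0 -7.15 -1" --pt "0 0 0 0 0 -7.15 -1" --pt "0 0 0 0 0 -7.15 -1" --pt "0 0 0 0 0 -7.15 -1" --pt "0 0 0 0 0 -7.15 -1" --pt "0 0 0 0 0 -7.15 -1" --pt "0 0 0 0 0 -7.15 -1" --pt "0 0 0 0 0 -7.15 -1" --pt "0 0 0 0 0 -7.15 -1" --pt "0 0 0 0 0 0 -1"

```text
time: 8.42
tool_pos: [0.5069, 0.132, 0.191]
tool_rot: [0.001, -0.388, 0.922, -0.0]
contact_force: [0.6, -0.3, 0.8]
gripper_width: -0.002
grasp_force: 0.0
```

```bash
cat >> h.py <<'E'
def lev():
    "finger face in lever terms: implied v if flush, gap from bar, radius, push force"
    v,z,f=st();s=manip.state();q=s["tool_rot"];M=Ro.from_quat([*q[1:],q[0]]).as_matrix()
    a=np.arctan2(-M[1,0],-M[0,0])-YAW; p=np.array([np.cos(a),np.sin(a)]);u=np.array([-p[1],p[0]])
    d=v-np.array([0,72]);T=d[0]*f[1]-d[1]*f[0]
    print("v_face %.3f gap %.1f radius %.1f push %.2f side %.2f  torque/50mm %.2f"%((np.pi/2+.9-np.pi/2-a+np.pi)%(2*np.pi)-np.pi,-(d@p)-16.5,d@u,-f@p,-f@u,T/50))
E
python3 -c "
from h import *;lev()"
```

```text
t8.42 vice tcp -50.5 84.6 191.0  toolx yaw rel vice -131.8 tilt 0.10  F vice 0.62 -0.30 0.82  w-0.00
v_face 0.059 gap 7.8 radius 46.0 push -0.19 side 0.66  torque/50mm 0.15
```

>>> move_arm --pt "0 0 3.7 0 0 0 -1" --pt "0 0 3.7 0 0 0 -1" --pt "0 0 3.7 0 0 0 -1" --pt "-0.2 0.1 0 0 0 0 -1" --pt "-0.3 0.1 0 0 0 0 -1" --pt "-0.3 0 0 0 0 0 -1" --pt "-0.42 0.13 0 0 0 5 -1" --pt "-0.42 0.13 0 0 0 5 -1" --pt "-0.42 0.13 0 0 0 5 -1" --pt "0 0 0 0 0 0 -1"

```text
time: 9.25
tool_pos: [0.5199, 0.151, 0.0825]
tool_rot: [0.003, -0.264, 0.965, -0.0]
contact_force: [0.7, 0.6, 0.6]
gripper_width: 0.001
grasp_force: 0.1
```

```bash
python3 -c "
from h import *;lev()"
```

```text
t9.25 vice tcp -38.4 104.1 82.5  toolx yaw rel vice -146.9 tilt 0.35  F vice 0.65 0.59 0.56  w0.00
v_face 0.323 gap -1.9 radius 47.9 push -0.87 side -0.13  torque/50mm -0.87
```

>>> move_arm --pt "-0.42 0.13 0.2 0 0 5 -1" --pt "-0.42 0.13 0.2 0 0 5 -1" --pt "-0.42 0.13 0 0 0 5 -1" --pt "-0.42 0.13 0 0 0 5 -1" --pt "0 0 0 0 0 0 -1"

```text
time: 9.67
tool_pos: [0.5327, 0.1621, 0.0776]
tool_rot: [0.002, -0.093, 0.996, 0.0]
contact_force: [-0.3, -0.1, -0.3]
gripper_width: -0.003
grasp_force: 0.0
```

```bash
python3 -c "
from h import *;lev()
f=manip.grab_frame('scene');cv2.imwrite('pics/s3.png',cv2.resize(f['img'][110:310,240:480],None,fx=3,fy=3,interpolation=cv2.INTER_CUBIC))"
```

```text
t9.67 vice tcp -26.1 115.8 77.6  toolx yaw rel vice -166.8 tilt 0.27  F vice -0.26 -0.07 -0.32  w-0.00
v_face 0.670 gap -1.1 radius 48.6 push 0.27 side 0.01  torque/50mm 0.27
```

View pics/s3.png

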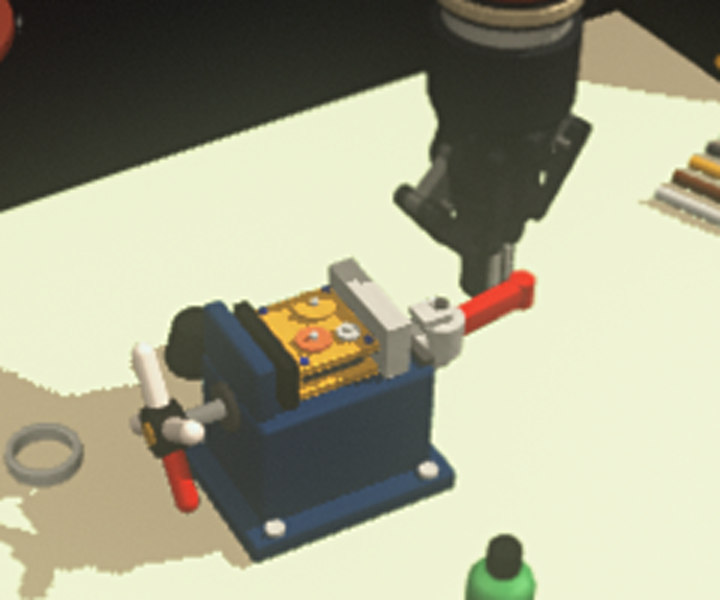

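The lever (red, (470,310)-(525,285)) moves with the fingers. The red star arm now points downward. I'll continue the probe.

>>> move_arm --pt "-0.42 0.13 0 0 0 5 -1" --pt "-0.42 0.13 0 0 0 5 -1" --pt "-0.25 0.08 0 0 0 3 -1"

```text
time: 9.97
tool_pos: [0.5416, 0.1664, 0.0764]
tool_rot: [0.001, 0.02, 1.0, 0.0]
contact_force: [-2.0, -1.3, 1.9]
gripper_width: -0.004
grasp_force: 0.9
```

```bash
python3 -c "
from h import *;lev()"
```

```text
t9.97 vice tcp -17.4 120.5 76.4  toolx yaw rel vice 180.2 tilt 0.10  F vice -1.92 -1.42 1.90  w-0.00
v_face 0.897 gap 0.7 radius 48.5 push 1.93 side 1.41  torque/50mm 2.36
```

>>> move_arm --pt "-0.25 0.08 0 0 0 3 -1" --pt "-0.25 0.08 0 0 0 3 -1"

```text
time: 10.13
tool_pos: [0.5465, 0.1677, 0.0763]
tool_rot: [0.001, 0.072, 0.997, 0.0]
contact_force: [-1.7, -1.3, 1.9]
gripper_width: 0.0
grasp_force: 0.9
```

```bash
python3 -c "
from h import *;lev()"
```

```text
t10.13 vice tcp -12.5 121.9 76.3  toolx yaw rel vice 174.2 tilt 0.09  F vice -1.62 -1.42 1.88  w0.00
v_face 1.001 gap 1.0 radius 48.4 push 1.47 side 1.57  torque/50mm 1.98
```

>>> move_arm --pt "-0.25 0.08 0 0 0 3 -1" --pt "-0.25 0.08 0 0 0 3 -1"

```text
time: 10.3
tool_pos: [0.5517, 0.1684, 0.0763]
tool_rot: [0.001, 0.124, 0.992, 0.0]
contact_force: [-1.9, 0.1, 1.1]
gripper_width: 0.003
grasp_force: 0.9
```

```bash
python3 -c "
from h import *;lev()"
```

```text
t10.30 vice tcp -7.4 122.9 76.3  toolx yaw rel vice 168.2 tilt 0.08  F vice -1.90 -0.01 1.09  w0.00
v_face 1.105 gap 1.1 radius 48.3 push 1.86 side 0.40  torque/50mm 1.93
```

>>> move_arm --pt "-0.25 0.08 0 0 0 3 -1" --pt "-0.25 0.08 0 0 0 3 -1" --pt "-0.25 0.08 0 0 0 3 -1"

```text
time: 10.55
tool_pos: [0.5595, 0.1685, 0.0763]
tool_rot: [0.001, 0.202, 0.979, 0.001]
contact_force: [-1.4, -1.1, 1.1]
gripper_width: 0.004
grasp_force: 0.9
```

```bash
python3 -c "
from h import *;lev()"
```

```text
t10.55 vice tcp 0.4 123.4 76.3  toolx yaw rel vice 159.2 tilt 0.09  F vice -1.31 -1.16 1.06  w0.00
v_face 1.262 gap 1.3 radius 48.2 push 0.82 side 1.55  torque/50mm 1.34
```

>>> move_arm --pt "-0.25 0.08 0 0 0 3 -1" --pt "-0.25 0.08 0 0 0 3 -1" --pt "-0.25 0.08 0 0 0 3 -1"

```text
time: 10.8
tool_pos: [0.5673, 0.1675, 0.0763]
tool_rot: [0.001, 0.278, 0.961, 0.001]
contact_force: [-2.4, -0.1, 1.0]
gripper_width: 0.001
grasp_force: 0.9
```

```bash
python3 -c "
from h import *;lev()"
```

```text
t10.80 vice tcp 8.3 122.6 76.3  toolx yaw rel vice 150.2 tilt 0.10  F vice -2.34 -0.23 0.99  w0.00
v_face 1.420 gap 1.4 radius 48.1 push 1.92 side 1.36  torque/50mm 2.34
```

>>> move_arm --pt "-0.25 0.08 0 0 0 3 -1" --pt "-0.25 0.08 0 0 0 3 -1" --pt "-0.25 0.08 0 0 0 3 -1"

```text
time: 11.05
tool_pos: [0.5749, 0.1652, 0.0763]
tool_rot: [0.0, 0.352, 0.936, 0.001]
contact_force: [-1.7, 0.7, 1.1]
gripper_width: 0.001
grasp_force: 0.9
```

```bash
python3 -c "
from h import *;lev()"
```

```text
t11.05 vice tcp 15.9 120.7 76.3  toolx yaw rel vice 141.2 tilt 0.12  F vice -1.75 0.62 1.08  w0.00
v_face 1.577 gap 1.6 radius 48.0 push 1.75 side 0.61  torque/50mm 1.90
```

>>> move_arm --pt "0.3 0 0 0 0 0 -1" --pt "0 0 -3.2 0 0 0 -1" --pt "-2.2 0 0 0 0 0 -1" --pt "-2.2 0 0 0 0 0 -1" --pt "0 0 0 0 0 0 -1" --pt "0 0 3.2 0 0 0 -1" --pt "0.6 0.16 0 0 0 -7 -1" --pt "0.6 0.16 0 0 0 -7 -1" --pt "0.6 0.16 0 0 0 -7 -1" --pt "0.6 0.16 0 0 0 -7 -1" --pt "0.6 0.16 0 0 0 -7 -1" --pt "0.6 0.16 0 0 0 -7 -1" --pt "0.6 0.16 0 0 0 -7 -1" --pt "0.6 0.16 0 0 0 -7 -1" --pt "0.6 0.16 0 0 0 -7 -1" --pt "0.6 0.16 0 0 0 -7 -1" --pt "0.6 0.16 0 0 0 -7 -1" --pt "0.6 0.16 0 0 0 -7 -1" --pt "0 0 0 0 0 0 -1"

```text
time: 12.63
tool_pos: [0.5394, 0.159, 0.0753]
tool_rot: [0.0, -0.366, 0.931, 0.0]
contact_force: [0.0, -0.2, 0.6]
gripper_width: -0.0
grasp_force: 0.0
```

```bash
python3 -c "
from h import *;lev()"
```

```text
t12.63 vice tcp -19.3 112.9 75.3  toolx yaw rel vice -134.5 tilt 0.05  F vice 0.05 -0.24 0.64  w-0.00
v_face 0.107 gap -32.2 radius 42.4 push 0.13 side 0.21  torque/50mm 0.05
```

>>> move_arm --pt "-0.2 0 0 0 0 0 -1" --pt "0 0 -4 0 0 0 -1" --pt "0 0 -4 0 0 0 -1" --pt "0 0 -3 0 0 0 -1" --pt "0 0 0 0 0 6.5 -1" --pt "0 0 0 0 0 6.5 -1" --pt "0 0 0 0 0 6.5 -1" --pt "0 0 0 0 0 6.5 -1" --pt "0 0 0 0 0 6.5 -1" --pt "0 0 0 0 0 6.5 -1" --pt "0 0 0 0 0 6.5 -1" --pt "0.45 -3.96 0 0 0 0 -1" --pt "0.45 -3.96 0 0 0 0 -1" --pt "0.45 -3.96 0 0 0 0 -1" --pt "0.45 -3.96 0 0 0 0 -1" --pt "0.45 -3.96 0 0 0 0 -1" --pt "0 0 0 0 0 0 -1" --pt "0 0 0 0 0 0 -1"

```text
time: 14.13
tool_pos: [0.5095, -0.0386, 0.185]
tool_rot: [0.0, 0.027, 1.0, 0.0]
contact_force: [1.1, 0.2, -0.0]
gripper_width: -0.003
grasp_force: 0.0
```

```bash
python3 -c "
from h import *;lev()
f=manip.grab_frame('scene');cv2.imwrite('pics/s4.png',cv2.resize(f['img'][110:310,200:440],None,fx=3,fy=3,interpolation=cv2.INTER_CUBIC))
f=manip.grab_frame('top');im=f['img'].astype(int);m=((im[...,2]>90)&(im[...,1]<60)&(im[...,0]<60)).astype(np.uint8)
n,l,s,c=cv2.connectedComponentsWithStats(m)
for i in range(1,n):
  if s[i][4]>15 and 150<c[i][0]<420: print(c[i],s[i], onz(f,*c[i],.078))"
```

```text
t14.13 vice tcp -40.5 -85.8 185.0  toolx yaw rel vice 179.4 tilt 0.03  F vice 1.05 0.25 -0.04  w-0.00
v_face 0.911 gap 22.3 radius -158.2 push -1.05 side -0.26  torque/50mm 3.12
[299.40482001 272.07321538] [ 275  207   51  146 3278] [0.52933014 0.02489044 0.078     ]
[406.34137986 282.81333652] [  323   226   168   115 12552] [ 0.5157138  -0.09964625  0.078     ]
[209.         266.27586207] [201 260  15  15  29] [0.53708399 0.1300914  0.078     ]
```

View pics/s4.png

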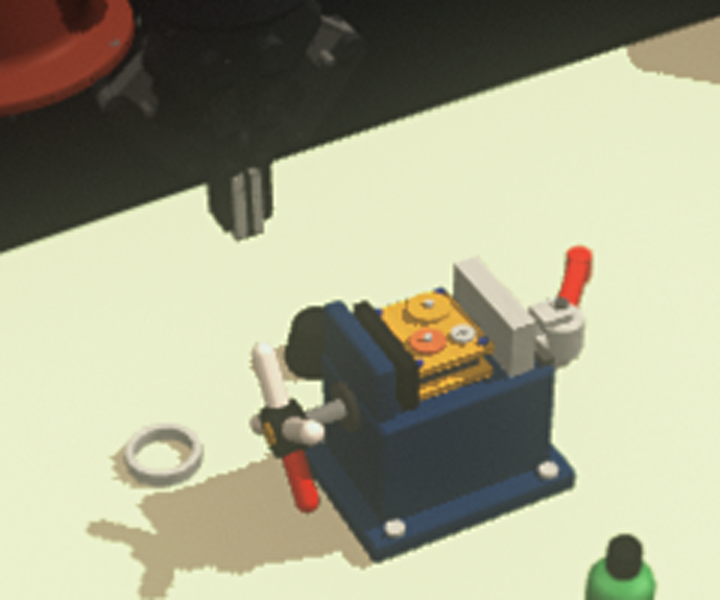

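The lever is back open at (575,275). The next arm leans to -x at (263,365), with the fingers behind it. Third stroke.

>>> move_arm --pt "0 0 2.2 0 0 0 -1" --pt "0 0 2.2 0 0 0 -1" --pt "0 0 2.2 0 0 0 -1" --pt "-0.6 0 0 0 0 0 -1" --pt "-0.6 0 0 0 0 0 -1" --pt "-0.7 0 0 0 0 0 -1" --pt "-0.7 0 0 0 0 0 -1" --pt "-0.4 0 0 0 0 0 -1" --pt "-0.4 0 0 0 0 0 -1" --pt "-0.4 0 0.1 0 0 0 -1" --pt "-0.3 0 0.1 0 0 0 -1" --pt "-0.3 0 0.1 0 0 0 -1" --pt "-0.25 0 0.15 0 0 0 -1" --pt "-0.25 0 0.2 0 0 0 -1" --pt "-0.2 0 0.2 0 0 0 -1" --pt "0 0 0 0 0 0 -1" --pt "0 0 0 0 0 0 -1"

```text
time: 15.65
tool_pos: [0.5597, -0.0381, 0.1111]
tool_rot: [-0.002, 0.024, 1.0, -0.0]
contact_force: [-8.2, -0.1, 4.3]
gripper_width: -0.004
grasp_force: 4.2
```

```bash
python3 -c "
from h import *;st()"
```

```text
t15.65 vice tcp 9.6 -83.1 111.1  toolx yaw rel vice 179.8 tilt 0.28  F vice -8.17 -0.50 4.31  w-0.00
```

>>> move_arm --pt "0.1 0 -4 0 0 0 -1" --pt "0 0 -4 0 0 0 -1" --pt "1.25 3.3 0 0 0 0 -1" --pt "1.25 3.3 0 0 0 0 -1" --pt "1.25 3.3 0 0 0 0 -1" --pt "1.25 3.3 0 0 0 0 -1" --pt "1.25 3.3 0 0 0 0 -1" --pt "0 0 0 0 0 -6.6 -1" --pt "0 0 0 0 0 -6.6 -1" --pt "0 0 0 0 0 -6.6 -1" --pt "0 0 0 0 0 -6.6 -1" --pt "0 0 0 0 0 -6.6 -1" --pt "0 0 0 0 0 -6.6 -1" --pt "0 0 0 0 0 -6.6 -1" --pt "0 0 0 0 0 0 -1"

```text
time: 16.9
tool_pos: [0.5056, 0.1299, 0.1915]
tool_rot: [0.001, -0.371, 0.929, -0.0]
contact_force: [-0.1, 0.3, 0.5]
gripper_width: -0.002
grasp_force: 0.0
```

```bash
python3 -c "
from h import *;lev()"
```

```text
t16.90 vice tcp -51.7 82.4 191.5  toolx yaw rel vice -133.9 tilt 0.09  F vice -0.15 0.34 0.49  w-0.00
v_face 0.095 gap 11.8 radius 44.5 push -0.14 side -0.35  torque/50mm -0.32
```

>>> move_arm --pt "0 0 3.8 0 0 0 -1" --pt "0 0 3.8 0 0 0 -1" --pt "0 0 3.8 0 0 0 -1" --pt "-0.3 0.15 0 0 0 0 -1" --pt "-0.4 0.2 0 0 0 0 -1" --pt "-0.4 0 0 0 0 0 -1" --pt "-0.42 0.13 0 0 0 5 -1" --pt "-0.42 0.13 0 0 0 5 -1" --pt "-0.42 0.13 0 0 0 5 -1" --pt "-0.42 0.13 0 0 0 5 -1" --pt "-0.42 0.13 0 0 0 5 -1" --pt "-0.42 0.13 0 0 0 5 -1" --pt "-0.25 0.08 0 0 0 3 -1"

```text
time: 17.98
tool_pos: [0.5327, 0.16, 0.0799]
tool_rot: [0.002, -0.089, 0.996, -0.0]
contact_force: [-1.5, -3.1, -1.2]
gripper_width: 0.003
grasp_force: 1.2
```

```bash
python3 -c "
from h import *;lev()"
```

```text
t17.98 vice tcp -25.9 113.7 79.9  toolx yaw rel vice -167.3 tilt 0.27  F vice -1.33 -3.18 -1.15  w0.00
v_face 0.679 gap -0.3 radius 46.3 push 1.99 side 2.81  torque/50mm 2.76
```

>>> move_arm --pt "-0.25 0.08 0 0 0 3 -1" --pt "-0.25 0.08 0 0 0 3 -1"

```text
time: 18.15
tool_pos: [0.5373, 0.1622, 0.0799]
tool_rot: [0.002, -0.037, 0.999, -0.0]
contact_force: [-1.5, -2.4, -1.8]
gripper_width: 0.004
grasp_force: 1.3
```

```bash
python3 -c "
from h import *;lev()"
```

```text
t18.15 vice tcp -21.5 116.1 79.9  toolx yaw rel vice -173.3 tilt 0.26  F vice -1.38 -2.50 -1.85  w0.00
v_face 0.783 gap -0.3 radius 46.3 push 1.67 side 2.32  torque/50mm 2.29
```

>>> move_arm --pt "-0.25 0.08 0 0 0 3 -1" --pt "-0.25 0.08 0 0 0 3 -1"

```text
time: 18.32
tool_pos: [0.542, 0.164, 0.0799]
tool_rot: [0.002, 0.015, 1.0, -0.0]
contact_force: [-2.6, -3.7, -0.7]
gripper_width: 0.0
grasp_force: 1.7
```

```bash
python3 -c "
from h import *;lev()"
```

```text
t18.32 vice tcp -16.9 118.0 79.9  toolx yaw rel vice 180.7 tilt 0.22  F vice -2.47 -3.85 -0.72  w0.00
v_face 0.887 gap -0.2 radius 46.2 push 2.52 side 3.82  torque/50mm 3.57
```

>>> move_arm --pt "-0.25 0.08 0 0 0 3 -1" --pt "-0.25 0.08 0 0 0 3 -1"

```text
time: 18.48
tool_pos: [0.5468, 0.1652, 0.0798]
tool_rot: [0.002, 0.068, 0.998, -0.0]
contact_force: [-3.0, -3.0, 0.2]
gripper_width: 0.001
grasp_force: 2.2
```

```bash
python3 -c "
from h import *;lev()"
```

```text
t18.48 vice tcp -12.2 119.5 79.8  toolx yaw rel vice 174.7 tilt 0.17  F vice -2.86 -3.17 0.17  w0.00
v_face 0.992 gap -0.0 radius 46.2 push 2.55 side 3.41  torque/50mm 3.48
```

>>> move_arm --pt "-0.25 0.08 0 0 0 3 -1" --pt "-0.25 0.08 0 0 0 3 -1"

```text
time: 18.65
tool_pos: [0.5516, 0.166, 0.0797]
tool_rot: [0.001, 0.12, 0.993, -0.0]
contact_force: [-5.0, -3.2, 0.1]
gripper_width: 0.001
grasp_force: 2.6
```

```bash
python3 -c "
from h import *;lev()"
```

```text
t18.65 vice tcp -7.3 120.5 79.7  toolx yaw rel vice 168.7 tilt 0.13  F vice -4.81 -3.42 0.07  w0.00
v_face 1.097 gap 0.2 radius 46.2 push 4.05 side 4.29  torque/50mm 5.17
```

>>> move_arm --pt "-0.25 0.08 0 0 0 3 -1" --pt "-0.25 0.08 0 0 0 3 -1"

```text
time: 18.82
tool_pos: [0.5566, 0.1664, 0.0797]
tool_rot: [0.001, 0.172, 0.985, -0.0]
contact_force: [-5.5, -3.1, 2.0]
gripper_width: 0.002
grasp_force: 3.0
```

```bash
python3 -c "
from h import *;lev()"
```

```text
t18.82 vice tcp -2.4 121.1 79.7  toolx yaw rel vice 162.7 tilt 0.08  F vice -5.36 -3.37 2.01  w0.00
v_face 1.202 gap 0.4 radius 46.1 push 4.12 side 4.81  torque/50mm 5.42
```

>>> move_arm --pt "-0.25 0.08 0 0 0 3 -1" --pt "-0.25 0.08 0 0 0 3 -1"

```text
time: 18.98
tool_pos: [0.5616, 0.1662, 0.0796]
tool_rot: [0.0, 0.223, 0.975, -0.0]
contact_force: [-7.3, -2.2, 2.5]
gripper_width: 0.001
grasp_force: 3.3
```

```bash
python3 -c "
from h import *;lev()"
```

```text
t18.98 vice tcp 2.6 121.1 79.6  toolx yaw rel vice 156.7 tilt 0.04  F vice -7.19 -2.49 2.48  w0.00
v_face 1.306 gap 0.5 radius 46.1 push 5.62 side 5.13  torque/50mm 6.94
```

```bash
python3 -c "
import numpy as np
from scipy.optimize import curve_fit
v=np.array([.679,.783,.887,.992,1.097,1.202,1.306]);p=np.array([1.99,1.67,2.52,2.55,4.05,4.12,5.62]);s=np.array([2.81,2.32,3.82,3.41,4.29,4.81,5.13])
f=lambda v:4.4*(.63+np.cos(2.25-v));g=lambda v:4.4*np.sin(2.25-v)
for T in (p*46.2/50+s*5.5/50,p,p*46.2/50+s*16.5/50):
  m=lambda v,b,K,F0:F0+K*np.maximum(f(v)-f(b),0)*g(v)/50
  q,c=curve_fit(m,v,T,[.9,30,1.8]);print(q,np.sqrt(np.diag(c)))
  for F0 in(1.6,2.):
    q,c=curve_fit(lambda v,b,K:m(v,b,K,F0),v,T,[.9,30]);print(F0,q,np.sqrt(np.diag(c)))
"
```

```text
[ 0.94263307 32.24896493  2.23270286] [0.04837104 6.52855961 0.26661395]
1.6 [ 0.89156876 33.30125188] [0.06919352 9.04020235]
2.0 [ 0.92339432 32.63598744] [0.04442401 6.35643535]
[ 0.94419089 32.46116087  2.06130794] [0.04710659 6.42767754 0.26249411]
1.6 [ 0.90676672 33.22839013] [0.05560479 7.63556446]
2.0 [ 0.93909451 32.56312556] [0.03816749 5.77479207]
[ 0.94009221 36.7586705   2.8888115 ] [0.05140532 7.85230685 0.32067325]
1.6 [ 0.73324532 28.11416099] [0.05766291 5.06107951]
2.0 [ 0.78885541 29.25542215] [0.06072153 5.79309307]
```

The fit puts the first resistance at v≈0.92, inside the window and about straight out. I'll swing the lever home.

>>> move_arm --pt "-0.41 0.13 0 0 0 5 -1" --pt "-0.41 0.13 0 0 0 5 -1" --pt "-0.41 0.13 0 0 0 5 -1" --pt "-0.41 0.13 0 0 0 5 -1" --pt "-0.41 0.13 0 0 0 5 -1" --pt "-0.41 0.13 0 0 0 5 -1"

```text
time: 19.48
tool_pos: [0.5851, 0.1579, 0.0796]
tool_rot: [-0.0, 0.469, 0.883, 0.0]
contact_force: [-6.5, 1.0, 2.0]
gripper_width: 0.002
grasp_force: 3.7
```

```bash
python3 -c "
from h import *;lev()"
```

```text
t19.48 vice tcp 26.4 113.9 79.6  toolx yaw rel vice 126.6 tilt 0.07  F vice -6.51 0.76 2.03  w0.00
v_face 1.832 gap 1.3 radius 46.2 push 4.49 side 4.77  torque/50mm 5.85
```

>>> move_arm --pt "-0.41 0.13 0 0 0 5 -1" --pt "-0.41 0.13 0 0 0 5 -1" --pt "-0.41 0.13 0 0 0 5 -1" --pt "-0.41 0.13 0 0 0 5 -1" --pt "-0.41 0.13 0 0 0 5 -1" --pt "-0.25 0.08 0 0 0 3 -1"

```text
time: 19.98
tool_pos: [0.6019, 0.1394, 0.0799]
tool_rot: [0.001, 0.668, 0.744, 0.002]
contact_force: [-1.8, 0.2, -1.0]
gripper_width: -0.004
grasp_force: 0.8
```

```bash
python3 -c "
from h import *;lev()"
```

```text
t19.98 vice tcp 44.0 96.1 79.9  toolx yaw rel vice 98.6 tilt 0.21  F vice -1.79 0.11 -0.99  w-0.00
v_face 2.320 gap 0.7 radius 47.2 push 0.37 side 1.76  torque/50mm 0.96
```

>>> move_arm --pt "-0.25 0.08 0 0 0 3 -1" --pt "-0.15 0.03 0 0 0 1.6 -1" --pt "-0.1 0 0 0 0 0 -1" --pt "0 0 0 0 0 0 -1"

```text
time: 20.32
tool_pos: [0.6042, 0.135, 0.0801]
tool_rot: [0.001, 0.696, 0.718, 0.003]
contact_force: [-0.8, 3.9, 1.9]
gripper_width: 0.002
grasp_force: 1.8
```

```bash
python3 -c "
from h import *;lev()"
```

```text
t20.32 vice tcp 46.6 91.8 80.1  toolx yaw rel vice 94.3 tilt 0.39  F vice -1.00 3.85 1.87  w0.00
v_face 2.395 gap -0.2 radius 47.9 push 3.92 side 0.71  torque/50mm 3.99
```

>>> move_arm --pt "0.5 0 0 0 0 0 -1" --pt "2 0 0 0 0 0 -1" --pt "0 0 -4 0 0 0 -1" --pt "0 0 -4 0 0 0 -1" --pt "0 0 -4 0 0 0 -1" --pt "4 0 -2 0 0 0 -1" --pt "4 0 0 0 0 0 -1" --pt "4 0 0 0 0 0 -1" --pt "4 0 0 0 0 0 -1" --pt "0 0 0 0 0 0 -1" --pt "0 0 0 0 0 0 -1"

```text
time: 21.23
tool_pos: [0.5955, 0.3179, 0.2154]
tool_rot: [0.001, 0.695, 0.719, 0.0]
contact_force: [-0.6, 0.6, 0.2]
gripper_width: -0.001
grasp_force: 0.0
```

```bash
python3 -c "
from h import *;st()
f=manip.grab_frame('top');c=cv2.resize(f['img'][120:380,130:410],None,fx=2.3,fy=2.3,interpolation=cv2.INTER_CUBIC);cv2.imwrite('pics/t5.png',cv2.convertScaleAbs(c,alpha=1.6))"
```

```text
t21.23 vice tcp 29.9 274.1 215.4  toolx yaw rel vice 94.5 tilt 0.07  F vice -0.65 0.55 0.21  w-0.00
```

View pics/t5.png

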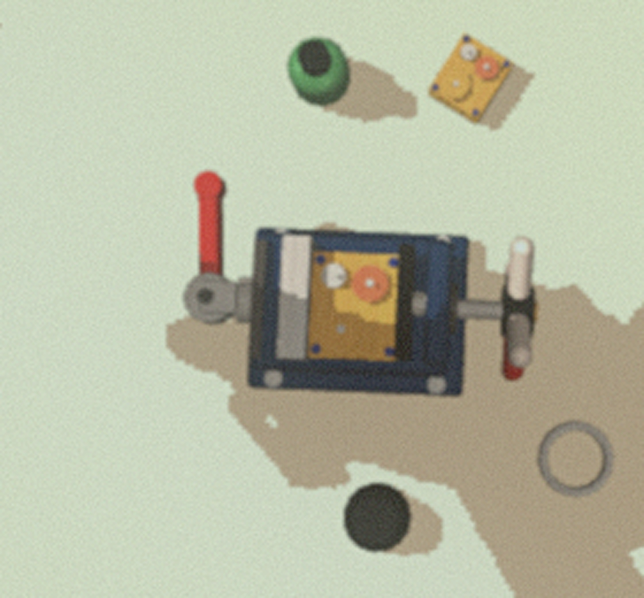

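The lever points along +x from (209,297) to (208,185) and stays closed with the hand away. The movement is clamped between the jaw at (293,295) and the liner at (404,305), and the bottle, loupe and ring are undisturbed. I'm handing in.

```bash
python3 -c "
from plant import manip;print(manip.job_done())"
```

```text
the job is handed in; nothing more can be done
None
```

The movement is clamped: the lever first met resistance at about 0.92 rad (roughly straight out), then closed to its stop near 2.4 and stayed shut with the hand away; the job was handed in at about 21 s, and no verdict was returned.

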